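Push the centrifuge lid over its balance point

ROBOT

A 7-joint arm with a two-finger parallel gripper is mounted at the origin on the work surface. World frame = base frame: x ahead of the robot, y to its left, z up, the work surface at z = 0. Lengths are in m, angles in rad, forces in N, time in s.
With the tool pointing down it reaches from about 0.425 to 0.95 m from the base axis. Payload 16.7 kg.
Tool frame: the origin (TCP) lies at the very end of the fingers, on their centre line; the grasp point (between the pads) lies 19 mm behind it; z points along the fingers, y is the line along which they close (so a half turn about z gives the same grasp; the last joint's range is limited). The gripper opens to 94 mm and grips with 3 to 60 N. Pads are 16 mm wide; open, the fingers measure 119 mm over their backs; the gripper's body (75 mm by 177 mm) begins 78 mm behind the grasp point.
Start: joints at [1.097, 0.426, 0.074, 1.606, -0.034, 1.111, -0.067], TCP at [0.215, -0.64, 0.205] pointing down, gripper open.
Joint ranges: [-2.85, 2.85], [-0.5, 2.14], [-1.23, 1.37], [0.21, 2.46], [-1.02, 4.16], [0.16, 2.05], [-2.73, 2.73]. Speed limits (rad/s): [1.89, 1.89, 2.39, 2.39, 3.01, 3.01, 3.01].

INTERFACE

Orientations are given as a unit quaternion [w, x, y, z].
In Python, from rig import * gives the robot as it stands.
- The arm moves only by the tool arm_command, never from a script. Its argument "deltas" is a list of rows, each a list of 7 numbers: the closure, from 0 (fully open) to 1 (shut), then the shift along the tool's x, y, z in m, then the turn, a rotation vector about the tool's x, y, z in rad. A call has exactly 8 rows; each row is the pose to reach, as a shift and turn from the pose commanded when the call began, along the tool's axes at that moment; what a row does not reach only later rows make up. A row lasts 1/8 s, in which the tool goes at most 62.5 mm and 10.7 degrees, less where a joint would pass 70% of its speed; a pose out of reach is approached as far as the arm can. A call with a gripper value outside its range is refused whole. The fingers move at their own pace and stop on an object; "grip_force" is the grip in N (left out, the last holds). Time passes only in rows, so rows that repeat a pose let the fingers close, or fill a call up. It gives the time, the measured TCP pose, the force, the opening and the grip force at its end, in the units of the state.
- read_state(): the state, without advancing time (a new reading comes with each control period).
- snapshot(name): name is "scene" or "top" or "wrist"; returns a dict with "color" (400x640x3 uint8, red, green, blue), "depth" (400x640 float32, m along the optical axis (not along the pixel's ray), 0 where there is no reading), "fx", "fy", "cx", "cy" (pixels), "view" (4x4, takes a point from world to camera coordinates). Camera axes: x right, y up, looking along -z (the intrinsics and any distortion apply to the point x, -y, -z); pixel columns grow to the right and rows downward; lengths in m; the calibration is good to about 2 mm. A picture is of the moment at which its call begins.
- finish_job(): hands the job in; it is judged then, once.
Trained networks look in a picture, given as the dict that the camera call returned (one of the last four; its "shot" number tells which), for a name from the list of things; names that differ only in an ending like _2 or _b are one class to them, and where a whole thing is asked for, a point or a joint stands for the part that bears it (a point fixed in the world has none). Each returns a list of dicts, best first, with "confidence" (0 to 1); they miss things now and then, are a little off and sometimes report something else, mostly with a low value. They report only what shows in the picture. A call takes as long as a camera call.
- boxes_of(label, picture): "point" ([column, row] in pixels, amid what is visible of it).
- pinpoint(label, picture): "point" ([column, row] in pixels: a listed point, or the origin of a listed thing).
The state is a dict: "time": time; "joints": joint angles; "qvel": joint speeds; "joint_efforts": joint torques, N m; "eef_pos": TCP position; "eef_rot": TCP orientation; "wrist_force": force on the tool from outside, world axes, zero at the start; "moment": the same for the moment, N m; "finger_gap": opening from 0.0 (shut) to 1.0 (fully open); "grip_force": force on a finger pad.
Only numpy, scipy, OpenCV 4.12 (cv2) and the standard library are available. Lean on these libraries where they do the work, as an engineer would, in place of code of your own. Each camera call takes 0.05 s, during which the arm holds its last target. There are 200 camera calls.

TASK

The counterweighted lid of the small white centrifuge rests ajar. With the fingertips or the outside of the fingers, push the blue bar on its front edge up and back, steadily and without flinging it, until the lid goes over its balance point and stays fully open by itself, then come clear. Only push: do not take the bar or the lid between the fingers, and leave the tip box, the bottle and the tube rack standing where they are.

Things in the scene. Friction and masses are not known exactly. Their poses are not given: they have to be found in the camera images.
- centrifuge: white benchtop centrifuge, fixed, 240 deep (its x) x 226 wide (y) x 130 mm high; origin at the centre of its underside, z up. Its +x runs from its front (sloped panel, blue dials) to its back; yaw within 0.45 rad. The lid's hinge line runs along its y at x = +115, z = 152 mm. Behind it the lid carries a steel counterweight bar (32 thick, 190 long) that sinks behind the machine as the lid opens.
- lid (a joint): opening of the lid in rad. 0: at rest ajar, 0.45 rad above level, on two rubber posts. It grows as the front edge goes up and back; stop at 1.05 (1.50 rad above level). Balance point at about 0.70: below it the lid falls back to 0, above it the lid goes on slowly by its own weight to 1.05 and stays. Damped hinge, no spring or latch; pushing the bar level towards the hinge takes about 2 to 6 N.
- lid_lip (a point): centre of the blue round bar on the lid's front edge: 16 thick, 126 mm long, 178 mm from the hinge line, open in front and below. At rest 229 mm above the bench, 99 above the machine's top; fully open 330. Axes turn with the lid: y along the bar, x from bar to hinge, z out of the lid's top. Behind it the lid is a white slab 28 thick, 190 wide, its mid-plane through bar and hinge line.
- lid_hinge (a point): middle of the lid's hinge line, 152 mm above the bench, fixed to the centrifuge; axes as lid_lip
- tip_box: bystander: loose orange box of pipette tips, 80 x 120 x 58 mm high, origin at the centre of its underside
- reagent: bystander: loose amber bottle with a blue cap, 60 mm across, 130 mm high, origin at the centre of its underside
- tube_rack: bystander: loose green rack with capped tubes, 60 x 110 x 56 mm high, origin at the centre of its underside

How it is judged:
By the outcome, as a careful person would: the job done as asked, in the order asked, and still so for the second after the job is handed in, with the robot touching nothing.
It also fails if it takes over 35 s, if anything falls off the work surface, if the arm or the gripper's body presses on something with over 40 N, if the wrist force passes 120 N, or if a joint passes its speed limit or range.

## Working session

There is one attempt and no reset: what is moved stays moved. The work goes in short steps, Python scripts to look and compute and a tool call to move; the robot and the scene stay as the last step left them, time stands still between calls to the robot, and variables do not carry over. Pictures are saved under pics/ and viewed, at most 10 in all, crops included, and the job is handed in when it is done.

Besides the shell and the picture viewer there is one more tool, called after ">>>" as a command line: name --pt "numbers of a row" for each row, then --argument value for the rest. arm_command: Moves the arm, as the interface text tells. Its arguments: {"type":"object","properties":{"deltas":{"type":"array","items":{"type":"array","items":{"type":"number"}}},"grip_force":{"type":"number"}},"required":["deltas"]}

```bash
mkdir -p pics; cat > h.py <<'E'
from rig import *
import numpy as np, cv2
from scipy.spatial.transform import Rotation as R
def rot(q): return R.from_quat([q[1],q[2],q[3],q[0]])
def world(s,uv,d=None):
    u,v=uv
    if d is None:
        p=s["depth"][int(v)-2:int(v)+3,int(u)-2:int(u)+3]; p=p[p>0]; d=np.median(p) if p.size else np.nan
    c=np.array([(u-s["cx"])/s["fx"]*d,-(v-s["cy"])/s["fy"]*d,-d,1])
    return (np.linalg.inv(s["view"])@c)[:3]
def cloud(s):
    d=s["depth"]; v,u=np.mgrid[:400,:640]
    c=np.stack([(u-s["cx"])/s["fx"]*d,-(v-s["cy"])/s["fy"]*d,-d,np.ones_like(d)],-1)
    P=(c@np.linalg.inv(s["view"]).T)[...,:3]; P[d==0]=np.nan
    return P
E
python3 - <<'E'
from h import *
st=read_state(); print(st)
for n in("scene","top"):
    s=snapshot(n); print(n,s.keys())
    cv2.imwrite(f"pics/{n}0.png",s["color"][...,::-1])
    for l in("centrifuge","lid_lip","lid_hinge","tip_box","reagent","tube_rack"):
        for r in pinpoint(l,s)[:2]: print(l,np.round(r["point"],1),round(r["confidence"],2),np.round(world(s,r["point"]),3))
E
```

```text
{'time': 0.0, 'joints': array([ 1.0975256 ,  0.42667293,  0.07386638,  1.60659911, -0.03415384,
        1.11080613, -0.06707247]), 'qvel': array([-2.19853741e-03, -2.01422268e-05,  1.23972926e-03,  6.86010757e-04,
       -1.81646069e-04, -3.21850642e-04, -7.98146561e-04]), 'joint_efforts': array([-5.16146574e-04, -9.35835886e+01,  3.66658017e+00, -4.54199553e+01,
       -4.87800257e-02,  1.96794583e-02,  1.82527947e-04]), 'eef_pos': array([ 0.21458692, -0.63952377,  0.20481896]), 'eef_rot': array([-6.01184277e-04,  9.86928349e-01,  1.61158486e-01, -1.20649996e-04]), 'wrist_force': array([-0.40621628, -0.68435422,  0.44176053]), 'moment': array([-0.01217294, -0.01166889, -0.07970961]), 'grip_force': 0.0, 'finger_gap': 0.9985951788847686}
scene dict_keys(['color', 'depth', 'fx', 'fy', 'cx', 'cy', 'view', 'shot'])
centrifuge [235.2 235.9] 0.95 [ 0.659 -0.083  0.115]
lid_lip [223.9 158.7] 0.98 [ 0.499 -0.084  0.234]
lid_hinge [236.3 220.4] 0.59 [ 0.651 -0.074  0.158]
tip_box [315.9 215.3] 0.61 [0.553 0.14  0.041]
reagent [153.4 245.1] 0.98 [ 0.551 -0.305  0.025]
tube_rack [349.4 200.8] 0.87 [0.496 0.254 0.024]
top dict_keys(['color', 'depth', 'fx', 'fy', 'cx', 'cy', 'view', 'shot'])
centrifuge [392.3 236.2] 0.84 [ 0.508 -0.057  0.235]
lid_lip [408.7 244. ] 0.81 [ 0.491 -0.092  0.236]
lid_hinge [394.2 181.2] 0.75 [ 0.699 -0.105 -0.   ]
tip_box [301.5 243.8] 0.61 [0.514 0.149 0.05 ]
reagent [393.  238.9] 0.72 [ 0.502 -0.058  0.234]
reagent [470.2 245.8] 0.65 [ 0.512 -0.284  0.064]
tube_rack [257.5 266.4] 0.63 [0.456 0.263 0.029]
```

View pics/scene0.png

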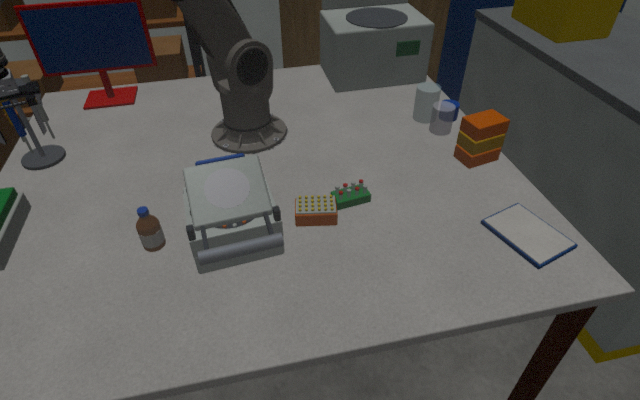

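View pics/top0.png

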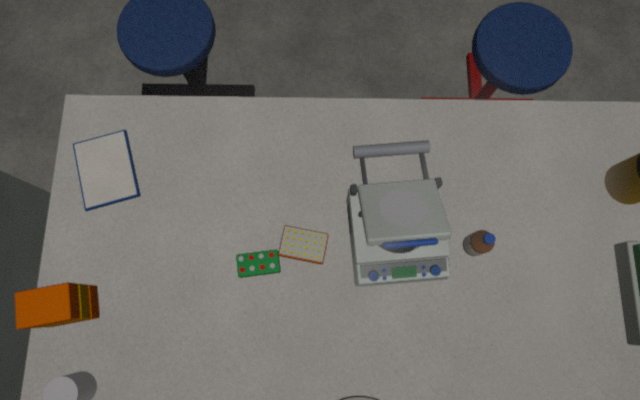

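```bash
python3 - <<'E'
from h import *
for n in("scene","top"):
    s=snapshot(n); P=cloud(s); c=cv2.cvtColor(s["color"],cv2.COLOR_RGB2HSV).astype(int)
    print(n, "cam",np.linalg.inv(s["view"])[:3,3])
    m=(abs(c[...,0]-110)<15)&(c[...,1]>110)&(P[...,2]>.19)&(P[...,2]<.28)&(P[...,1]>-.25)&(P[...,1]<.1)&(P[...,0]<.62)
    Q=P[m]; print(len(Q))
    if len(Q)>20:
        q=np.median(Q,0); Q=Q[np.linalg.norm(Q-q,axis=1)<.08]; print(Q.mean(0),Q.min(0),Q.max(0)); y=np.percentile(Q[:,1],[2,98]); print(y, np.polyfit(Q[:,1],Q[:,0],1))
    r=P[(P[...,2]>.02)&(P[...,2]<.4)&(P[...,0]>.3)&(P[...,0]<1)]
    print(r.min(0),r.max(0))
E
```

```text
scene cam [ 1.42931583 -0.03781798  0.86428209]
151
[ 0.49774343 -0.09393917  0.23575943] [ 0.48620743 -0.15326514  0.23065678] [ 0.50734819 -0.03469744  0.24007534]
[-0.1512271  -0.03719518] [-0.100291    0.48832217]
[ 0.30001804 -0.72964246  0.02002477] [0.76645393 1.33486768 0.24007534]
top cam [0.34810508 0.11582601 1.28211526]
231
[ 0.49389907 -0.10854774  0.23629462] [ 0.48584824 -0.1557597   0.23050943] [ 0.50303843 -0.05301561  0.24239505]
[-0.15231703 -0.06167189] [-0.11054385  0.48189978]
[ 0.30000988 -0.75937195  0.02000741] [0.81690208 0.80715385 0.24239505]
```

The scene view shows the centrifuge with its back to the camera and the bar's end at (222,158). The bottle is at (150,230), the tip box at (316,210) and the rack at (350,195). The top view shows the blue bar at (410,243) on the robot's side, with nothing between it and the robot. The bar centre is at about (0.496, -0.094, 0.229) and the yaw is about 0.105.

```bash
cat >> h.py <<'E'
LIP=np.array([.496,-.094,.229]); YAW=.105
def Rt(yaw=YAW): # tool down, tool x along machine x
    return R.from_matrix(np.array([[np.cos(yaw),np.sin(yaw),0],[np.sin(yaw),-np.cos(yaw),0],[0,0,-1]]))
def delta(p,yaw=YAW,pos=None):
    st=read_state(); A=rot(st["eef_rot"])
    return np.round(np.r_[A.inv().apply(p-st["eef_pos"]),(A.inv()*Rt(yaw)).as_rotvec()],4)
def bar(o):
    a=.45+o; x=np.array([np.cos(YAW),np.sin(YAW),0]); H=LIP+x*.178*np.cos(.45); H[2]=.152
    return H-x*.178*np.cos(a)+np.array([0,0,.178*np.sin(a)])
def tcp(o,gap=0,below=.012):
    return bar(o)-(.016+gap)*np.array([np.cos(YAW),np.sin(YAW),0])-np.array([0,0,below])
E
python3 -c "
from h import *
print(bar(0),bar(1.05),tcp(0,.035),delta(tcp(0,.035)))"
```

```text
[ 0.496      -0.094       0.22942387] [ 0.64287498 -0.0785212   0.32955411] [ 0.44528088 -0.09934517  0.21742387] [ 3.905e-01 -4.391e-01 -1.190e-02 -0.000e+00 -1.000e-04  2.187e-01]
```

>>> arm_command --pt "1 0.02 -0.024 -0.002 0 0 0.02" --pt "1 0.045 -0.05 -0.004 0 0 0.04" --pt "1 0.07 -0.08 -0.006 0 0 0.07" --pt "1 0.1 -0.11 -0.008 0 0 0.1" --pt "1 0.13 -0.145 -0.01 0 0 0.13" --pt "1 0.16 -0.18 -0.012 0 0 0.16" --pt "1 0.19 -0.215 -0.012 0 0 0.19" --pt "1 0.22 -0.25 -0.012 0 0 0.219" --grip_force 20

```text
time: 1.8
eef_pos: [0.3442, -0.3315, 0.2178]
eef_rot: [0.0, 0.999, 0.052, 0.0]
wrist_force: [0.8, -0.7, 0.0]
finger_gap: 0.183
grip_force: 0.0
```

```bash
python3 -c "
from h import *
s=read_state();print(s['time'],s['eef_pos'],s['joints'],s['finger_gap'],delta(tcp(0,.035)))"
```

```text
1.8 [ 0.34423898 -0.3315366   0.21775088] [ 0.69758969  0.0926923  -0.07011476  2.0159424   0.00759807  1.03257643
 -0.84317935] 0.1828389433685867 [ 0.1245 -0.2205  0.0003  0.0004 -0.0004 -0.0013]
```

>>> arm_command --pt "1 0.016 -0.028 0 0 0 0" --pt "1 0.032 -0.057 0 0 0 0" --pt "1 0.05 -0.088 0 0 0 0" --pt "1 0.068 -0.12 0 0 0 0" --pt "1 0.086 -0.152 0 0 0 0" --pt "1 0.104 -0.184 0 0 0 0" --pt "1 0.118 -0.208 0 0 0 0" --pt "1 0.1245 -0.22 0 0 0 0"

```text
time: 2.8
eef_pos: [0.4451, -0.0999, 0.2176]
eef_rot: [-0.0, 0.999, 0.053, 0.0]
wrist_force: [-0.6, 0.3, -0.4]
finger_gap: 0.008
grip_force: 0.0
```

```bash
python3 - <<'E'
from h import *
s=read_state();print(s['time'],s['eef_pos'],s['joints'],s['wrist_force'],s['finger_gap'],delta(tcp(0,.035)))
ims=[]
for n in("scene","wrist"):
    p=snapshot(n); ims.append(p["color"][...,::-1])
    for r in pinpoint("lid_lip",p)[:2]: print(n,np.round(r["point"],1),round(r["confidence"],2),world(p,r["point"]))
    if n=="wrist":
        P=cloud(p); c=cv2.cvtColor(p["color"],cv2.COLOR_RGB2HSV).astype(int)
        m=(abs(c[...,0]-110)<15)&(c[...,1]>110)&(P[...,2]>.19)&(P[...,2]<.28)
        Q=P[m]; print(len(Q)); 
        if len(Q)>20: print(np.percentile(Q,[2,50,98],axis=0),np.polyfit(Q[:,1],Q[:,0],1))
cv2.imwrite("pics/b.png",cv2.resize(np.vstack([ims[0][60:300,100:500],ims[1][::1,:][:, :][:400,120:520]]),(500,800))[:,:] if 0 else np.hstack([ims[0][60:360,100:500],ims[1][50:350,120:520]]))
E
```

```text
2.8 [ 0.44507339 -0.09992034  0.21764988] [ 0.39006468  0.06877937 -0.32242517  2.04476245  0.02524404  1.03137333
 -1.40915105] [-0.61920983  0.25386517 -0.35856099] 0.008438697797981938 [ 0.0003 -0.0005  0.0002 -0.0001 -0.0004  0.0013]
scene [219.2 158.9] 0.88 [ 0.49797395 -0.09533205  0.23496735]
wrist [315.5 154.3] 0.86 [ 0.49465249 -0.09388714  0.23875145]
8264
[[ 0.4835501  -0.15199021  0.23294404]
 [ 0.49433323 -0.09513742  0.23768579]
 [ 0.50457123 -0.03854586  0.23970052]] [-0.09514363  0.48517612]
```

View pics/b.png

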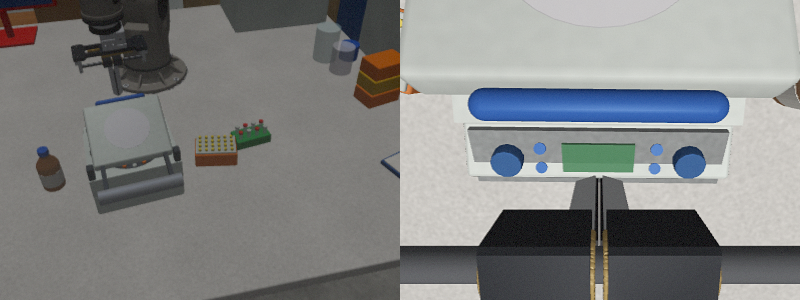

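The wrist view shows the bar whole and free, from (470,105) to (728,105), with the closed fingers centred below it at about (598,180). I'll approach to contact.

>>> arm_command --pt "1 0.005 0 0 0 0 0" --pt "1 0.011 0 0 0 0 0" --pt "1 0.017 0 0 0 0 0" --pt "1 0.022 0 0 0 0 0" --pt "1 0.027 0 0 0 0 0" --pt "1 0.031 0 0 0 0 0" --pt "1 0.034 0 0 0 0 0" --pt "1 0.036 0 0 0 0 0"

```text
time: 4.0
eef_pos: [0.4765, -0.0978, 0.2171]
eef_rot: [-0.0, 0.999, 0.052, -0.004]
wrist_force: [-37.0, -0.3, 28.0]
finger_gap: 0.003
grip_force: 18.4
```

```bash
python3 - <<'E'
from h import *
s=read_state();print(s['time'],s['eef_pos'],s['wrist_force'])
p=snapshot("scene")
for r in pinpoint("lid_lip",p)[:1]: print(np.round(r["point"],1),round(r["confidence"],2),world(p,r["point"]))
E
```

```text
4.0 [ 0.47653823 -0.09775877  0.21705365] [-36.95041254  -0.31173825  28.00100712]
[220.7 157.8] 0.81 [ 0.49542122 -0.09130539  0.23594392]
```

The push force is high because friction jams the bar on the fingers while they only move level. I'll ease off and follow the arc upwards.

>>> arm_command --pt "1 -0.003 0 -0.002 0 0 0" --pt "1 -0.0006 0 -0.005 0 0 0" --pt "1 0.002 0 -0.0095 0 0 0" --pt "1 0.0046 0 -0.014 0 0 0" --pt "1 0.0074 0 -0.0186 0 0 0" --pt "1 0.0104 0 -0.0231 0 0 0" --pt "1 0.0135 0 -0.0274 0 0 0" --pt "1 0.0167 0 -0.0317 0 0 0"

```text
time: 5.1
eef_pos: [0.4937, -0.0961, 0.2489]
eef_rot: [0.0, 0.999, 0.052, -0.004]
wrist_force: [-28.2, -1.3, 17.9]
finger_gap: 0.004
grip_force: 13.7
```

```bash
python3 - <<'E'
from h import *
s=read_state();print(s['time'],s['eef_pos'],s['wrist_force'],rot(s['eef_rot']).as_matrix().round(3).tolist())
p=snapshot("scene")
for r in pinpoint("lid_lip",p)[:1]: print(np.round(r["point"],1),round(r["confidence"],2),world(p,r["point"]),bar(.21))
cv2.imwrite("pics/c.png",p["color"][60:300,100:400,::-1].repeat(2,0).repeat(2,1))
E
```

```text
5.1 [ 0.49366057 -0.09610364  0.24894567] [-28.23436717  -1.29703992  17.90043945] [[0.995, 0.104, -0.007], [0.104, -0.995, -0.001], [-0.007, -0.0, -1.0]]
[220.4 153.2] 0.92 [ 0.51619324 -0.08872672  0.2634269 ] [ 0.51555269 -0.09193939  0.2611348 ]
```

View pics/c.png

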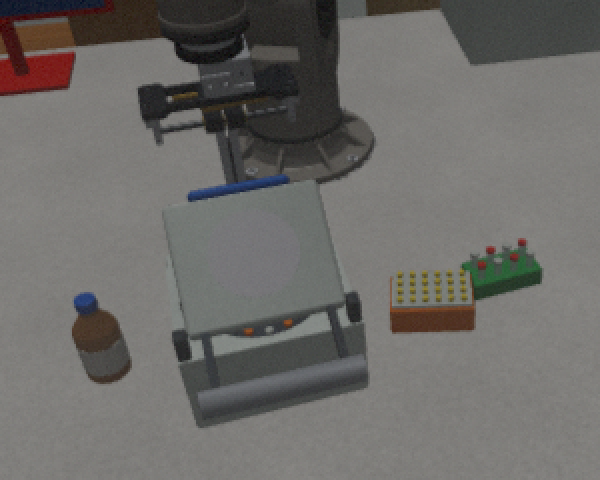

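The lid is following (the bar moved to (0.516, z 0.263), opening about 0.21). I'll go on along the arc pressing 3 mm less.

>>> arm_command --pt "1 -0.002 0 -0.0016 0 0 0" --pt "1 0.0014 0 -0.0056 0 0 0" --pt "1 0.005 0 -0.0097 0 0 0" --pt "1 0.0085 0 -0.0137 0 0 0" --pt "1 0.0122 0 -0.0174 0 0 0" --pt "1 0.016 0 -0.0211 0 0 0" --pt "1 0.02 0 -0.0248 0 0 0" --pt "1 0.024 0 -0.0282 0 0 0"

```text
time: 6.2
eef_pos: [0.5212, -0.0931, 0.2777]
eef_rot: [0.0, 0.999, 0.052, 0.0]
wrist_force: [-3.7, -0.8, 2.0]
finger_gap: 0.006
grip_force: 1.5
```

```bash
python3 - <<'E'
from h import *
s=read_state();print(s['time'],s['eef_pos'],s['wrist_force'])
p=snapshot("scene")
for r in pinpoint("lid_lip",p)[:1]: print(np.round(r["point"],1),round(r["confidence"],2),world(p,r["point"]),bar(.43),bar(.38))
E
```

```text
6.2 [ 0.52120512 -0.09309588  0.27774922] [-3.70942514 -0.76062382  2.04321174]
```

>>> arm_command --pt "1 0.0042 0 -0.0033 0 0 0" --pt "1 0.0085 0 -0.0065 0 0 0" --pt "1 0.0129 0 -0.0096 0 0 0" --pt "1 0.0174 0 -0.0126 0 0 0" --pt "1 0.0219 0 -0.0154 0 0 0" --pt "1 0.0265 0 -0.0181 0 0 0" --pt "1 0.0312 0 -0.0206 0 0 0" --pt "1 0.036 0 -0.023 0 0 0"

```text
time: 7.3
eef_pos: [0.557, -0.0893, 0.3005]
eef_rot: [-0.0, 0.999, 0.052, 0.0]
wrist_force: [-0.4, -0.2, 0.9]
finger_gap: 0.002
grip_force: 0.3
```

```bash
python3 - <<'E'
from h import *
s=read_state();print(s['time'],s['eef_pos'],s['wrist_force'])
p=snapshot("scene")
for r in pinpoint("lid_lip",p)[:1]: print(np.round(r["point"],1),round(r["confidence"],2),world(p,r["point"]),bar(.67),bar(.62))
cv2.imwrite("pics/d.png",p["color"][60:300,100:400,::-1].repeat(2,0).repeat(2,1))
E
```

```text
7.3 [ 0.55704319 -0.08925756  0.30054429] [-0.43810657 -0.20558299  0.91098148]
[220.1 147.1] 0.82 [ 0.575316   -0.08352489  0.31874158] [ 0.57827249 -0.0853295   0.31221788] [ 0.57040542 -0.08615859  0.30814169]
```

View pics/d.png

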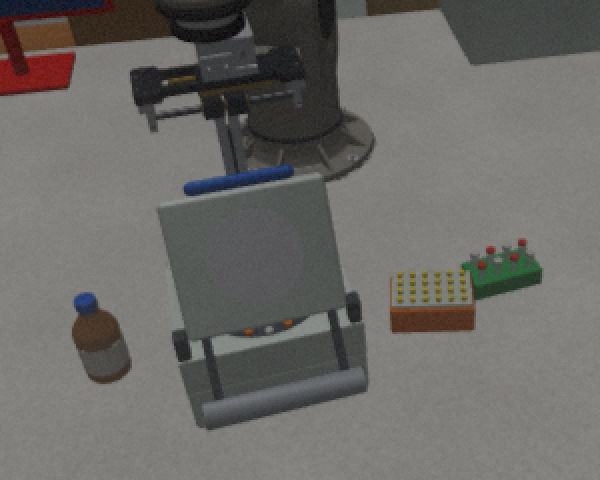

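The lid is open to about 0.65, the fingers are still in front of the bar at (235,180), and nothing else has moved. One more arc section takes it past the balance point.

>>> arm_command --pt "1 0.005 0 -0.0022 0 0 0" --pt "1 0.01 0 -0.0043 0 0 0" --pt "1 0.015 0 -0.0063 0 0 0" --pt "1 0.02 0 -0.0081 0 0 0" --pt "1 0.025 0 -0.0098 0 0 0" --pt "1 0.03 0 -0.0113 0 0 0" --pt "1 0.035 0 -0.0126 0 0 0" --pt "1 0.04 0 -0.0138 0 0 0"

```text
time: 8.4
eef_pos: [0.597, -0.0852, 0.3152]
eef_rot: [0.0, 0.999, 0.052, 0.001]
wrist_force: [-2.5, -0.5, 11.8]
finger_gap: 0.004
grip_force: 5.8
```

```bash
python3 - <<'E'
from h import *
s=read_state();print(s['time'],s['eef_pos'],s['wrist_force'])
p=snapshot("scene")
for r in pinpoint("lid_lip",p)[:1]: print(np.round(r["point"],1),round(r["confidence"],2),world(p,r["point"]),bar(.9),bar(1.05))
E
```

```text
8.4 [ 0.59704844 -0.08524383  0.31516146] [-2.52619009 -0.53386564 11.83791362]
[220.6 152.8] 0.8 [ 0.61888488 -0.08242001  0.33195727] [ 0.61662836 -0.08128727  0.32567876] [ 0.64287498 -0.0785212   0.32955411]
```

>>> arm_command --pt "1 0.001 0 -0.004 0 0 0" --pt "1 0.002 0 -0.006 0 0 0" --pt "1 -0.003 0 -0.006 0 0 0" --pt "1 -0.012 0 -0.006 0 0 0" --pt "1 -0.025 0 -0.006 0 0 0" --pt "1 -0.045 0 -0.006 0 0 0" --pt "1 -0.065 0 -0.006 0 0 0" --pt "1 -0.085 0 -0.006 0 0 0"

```text
time: 9.5
eef_pos: [0.5104, -0.0942, 0.3203]
eef_rot: [0.0, 0.999, 0.052, 0.0]
wrist_force: [0.2, -0.2, 0.5]
finger_gap: 0.004
grip_force: 0.0
```

```bash
python3 - <<'E'
from h import *
s=read_state();print(s['time'],s['eef_pos'],s['wrist_force'])
p=snapshot("scene")
for r in pinpoint("lid_lip",p)[:1]: print(np.round(r["point"],1),round(r["confidence"],2),world(p,r["point"]),bar(.9),bar(1.05))
cv2.imwrite("pics/e.png",p["color"][60:300,100:400,::-1].repeat(2,0).repeat(2,1))
E
```

```text
9.5 [ 0.51044539 -0.09422533  0.32026214] [ 0.22881473 -0.17084314  0.46330168]
[236.6 221.7] 0.69 [ 0.66724253 -0.0733599   0.16809507] [ 0.61662836 -0.08128727  0.32567876] [ 0.64287498 -0.0785212   0.32955411]
```

View pics/e.png

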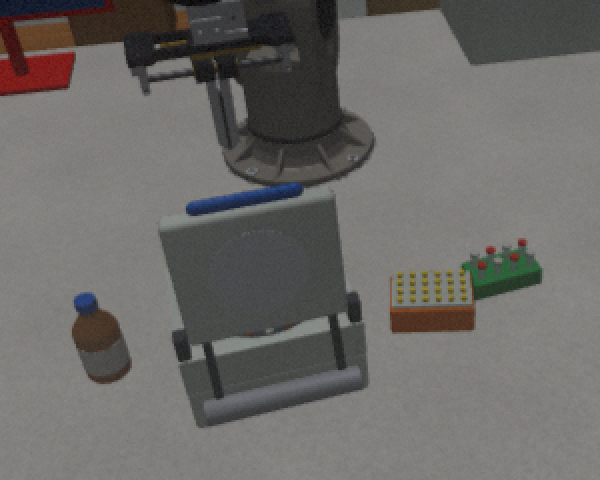

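The lid stands past its balance point with the bar at (245,199), and the fingers are clear at (222,140). I'll back off further and let it settle.

>>> arm_command --pt "1 -0.01 0 0 0 0 0" --pt "1 -0.02 0 0 0 0 0" --pt "1 -0.03 0 0 0 0 0" --pt "1 -0.04 0 0 0 0 0" --pt "1 -0.04 0 0 0 0 0" --pt "1 -0.04 0 0 0 0 0" --pt "1 -0.04 0 0 0 0 0" --pt "1 -0.04 0 0 0 0 0"

```text
time: 10.6
eef_pos: [0.4723, -0.0981, 0.3201]
eef_rot: [-0.0, 0.999, 0.052, -0.0]
wrist_force: [0.4, -0.0, 0.0]
finger_gap: 0.001
grip_force: 0.0
```

>>> arm_command --pt "1 0 0 0 0 0 0" --pt "1 0 0 0 0 0 0" --pt "1 0 0 0 0 0 0" --pt "1 0 0 0 0 0 0" --pt "1 0 0 0 0 0 0" --pt "1 0 0 0 0 0 0" --pt "1 0 0 0 0 0 0" --pt "1 0 0 0 0 0 0"

```text
time: 11.6
eef_pos: [0.4722, -0.0982, 0.3202]
eef_rot: [-0.0, 0.999, 0.052, 0.0]
wrist_force: [-0.1, -0.2, -0.3]
finger_gap: 0.007
grip_force: 0.0
```

```bash
cat > chk.py <<'E'
from h import *
s=read_state();print(s['time'],s['eef_pos'],s['wrist_force'])
for n in("scene","top"):
    p=snapshot(n); P=cloud(p); c=cv2.cvtColor(p["color"],cv2.COLOR_RGB2HSV).astype(int)
    m=(abs(c[...,0]-110)<15)&(c[...,1]>110)&(P[...,2]>.27)&(P[...,2]<.36)&(P[...,0]>.54)&(P[...,0]<.7)&(abs(P[...,1]+.08)<.1)
    Q=P[m]; print(n,len(Q),np.median(Q,0) if len(Q) else '',bar(1.05))
E
python3 chk.py
```

```text
11.6 [ 0.47215236 -0.0982127   0.32021328] [-0.09169808 -0.17972028 -0.25777393]
scene 375 [ 0.64594244 -0.0796773   0.33431335] [ 0.64287498 -0.0785212   0.32955411]
top 314 [ 0.63910047 -0.0736888   0.3364094 ] [ 0.64287498 -0.0785212   0.32955411]
```

>>> arm_command --pt "1 0 0 0 0 0 0" --pt "1 0 0 0 0 0 0" --pt "1 0 0 0 0 0 0" --pt "1 0 0 0 0 0 0" --pt "1 0 0 0 0 0 0" --pt "1 0 0 0 0 0 0" --pt "1 0 0 0 0 0 0" --pt "1 0 0 0 0 0 0"

```text
time: 12.7
eef_pos: [0.4721, -0.0982, 0.3202]
eef_rot: [-0.0, 0.999, 0.052, 0.0]
wrist_force: [-0.2, -0.2, -0.1]
finger_gap: 0.004
grip_force: 0.0
```

```bash
echo 'cv2.imwrite("pics/f.png",p["color"][...,::-1])' >> chk.py; python3 chk.py
```

```text
12.7 [ 0.47214556 -0.09820173  0.32019853] [-0.23376539 -0.23877658 -0.0974185 ]
scene 374 [ 0.64577832 -0.07967115  0.33426166] [ 0.64287498 -0.0785212   0.32955411]
top 313 [ 0.63885753 -0.07359475  0.33638821] [ 0.64287498 -0.0785212   0.32955411]
```

View pics/f.png

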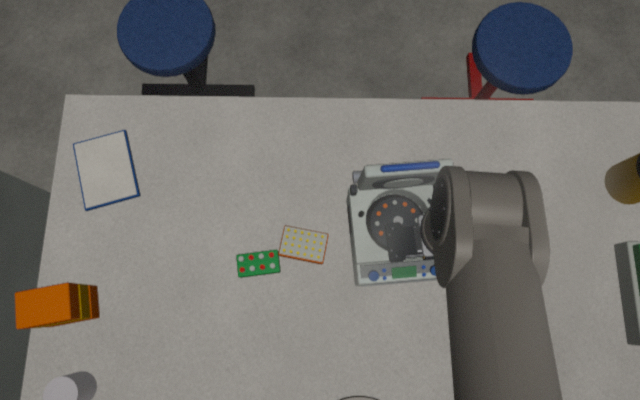

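The lid is fully open and steady, with the bar at (410,166). The tip box at (303,244) and the rack at (258,263) are where they were, and the gripper is clear.

```bash
python3 -c "
from rig import *
print(finish_job())"
```

```text
the job is handed in; nothing more can be done
None
```

The lid was pushed past its balance point and stays fully open by itself; the arm is clear, the tip box, bottle and tube rack were left alone, and the job was handed in at about 13 s; the first level push jammed briefly at about 46 N wrist force, at the fingertips.

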